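Size a sample vial in the stepped gauge

TASK

Take the green-capped vial that stands on the blue spot of the sorting tray and find its size in the aluminium stepped gauge: gently try its foot in the smallest socket first, pressing lightly (a few newtons; never 30 N or more), then go up one step at a time until it enters, never putting it into a bigger socket than the first one that takes it. Lower it fully home in that socket, let go and leave it standing there. Leave the other two vials, the tube rack and the carton where they are.

Things in the scene. Friction and masses are not known exactly. Their poses are not given: they have to be found in the camera images.
- vial_a_center (a point): one of three sample vials that look alike from above: round white body 50 mm tall under a round green cap 36 mm across and 20 mm tall (70 mm in all), 40 to 85 g. The body is 24 mm across on one vial, 27 mm on another and 30 mm on the third (which is which is not told); its foot has a 1.5 mm chamfer. Origin on the axis half-way up: 35 mm above the foot, 25 mm below the middle of the cap; z points up the axis. It starts upright on a spot of the tray, foot 5 mm above the table.
- vial_b_center (a point): one of three sample vials that look alike from above: round white body 50 mm tall under a round green cap 36 mm across and 20 mm tall (70 mm in all), 40 to 85 g. The body is 24 mm across on one vial, 27 mm on another and 30 mm on the third (which is which is not told); its foot has a 1.5 mm chamfer. Origin on the axis half-way up: 35 mm above the foot, 25 mm below the middle of the cap; z points up the axis. It starts upright on a spot of the tray, foot 5 mm above the table.
- vial_c_center (a point): one of three sample vials that look alike from above: round white body 50 mm tall under a round green cap 36 mm across and 20 mm tall (70 mm in all), 40 to 85 g. The body is 24 mm across on one vial, 27 mm on another and 30 mm on the third (which is which is not told); its foot has a 1.5 mm chamfer. Origin on the axis half-way up: 35 mm above the foot, 25 mm below the middle of the cap; z points up the axis. It starts upright on a spot of the tray, foot 5 mm above the table.
- gauge: stepped gauge, base fixed: blue plate 84 x 228 x 6 mm carrying one sprung aluminium block like a stair. Its four steps, each 60 (x) by 52 mm (y), rise along own +y: step 1 (smallest socket) at y = -78 mm to step 4 (largest) at +78, 52 mm apart. Origin under the plate's centre. A vial fits the socket 1 mm wider than its body (25, 28 or 31 mm; 0.5 mm play all round); none fits step 1
- gauge_block (a joint): sink of the gauge's sprung block (m): 0 unloaded, negative down, stop at -0.008. It stands still up to about 1 N of push, then sinks straight down 1 mm per 4 N, and springs back
- step1 (a point): centre of the mouth of the gauge's step 1: round blind socket 22 mm across, 22 mm deep, with a 1.5 mm chamfer, in the level top of that step 44 mm above the table when unloaded; z points up, axes as the gauge's
- step2 (a point): centre of the mouth of the gauge's step 2: round blind socket 25 mm across, 22 mm deep, with a 1.5 mm chamfer, in the level top of that step 50 mm above the table when unloaded; z points up, axes as the gauge's
- step3 (a point): centre of the mouth of the gauge's step 3: round blind socket 28 mm across, 22 mm deep, with a 1.5 mm chamfer, in the level top of that step 56 mm above the table when unloaded; z points up, axes as the gauge's
- step4 (a point): centre of the mouth of the gauge's step 4: round blind socket 31 mm across, 22 mm deep, with a 1.5 mm chamfer, in the level top of that step 62 mm above the table when unloaded; z points up, axes as the gauge's
- tray: grey square sorting tray, fixed, 200 x 200 mm, rim 12 mm high, floor 5 mm above the table; origin under its centre. Three flat spots 58 mm across carry one vial each: blue at (-47.5, -47.5), white at (47.5, -47.5) and (-47.5, 47.5) mm in its x, y
- blue_spot (a point): centre of the tray's blue spot, on the tray's floor (5 mm above the table); the vial to be sized is the one standing here, its axis within 4 mm of this point
- tube_rack: bystander: loose clear rack, 92 x 176 mm, packed with small green-capped tubes, 75 mm tall; origin under its centre
- carton: bystander: loose white carton with a blue band, 82 x 120 x 51 mm; origin under its centre
Not all that is in view belongs to the job. Leave any brown or pink look-alike of the part that bears vial_b_center alone.

How it is judged:
By the outcome, as a careful person would: the job done as asked, in the order asked, and still so for the second after the job is handed in, with the robot touching nothing.
It also fails if it takes over 72 s, if anything falls off the work surface, if the arm or the gripper's body presses on something with over 40 N, if the wrist force passes 120 N, or if a joint passes its speed limit or range.

ROBOT

A 6-joint arm with a two-finger parallel gripper is mounted at the origin on the work surface. World frame = base frame: x ahead of the robot, y to its left, z up, the work surface at z = 0. Lengths are in m, angles in rad, forces in N, time in s.
With the tool pointing down it reaches from about 0.275 to 0.85 m from the base axis. Payload 19 kg.
Tool frame: the origin (TCP) lies at the centre of the arm's flange, where the gripper is bolted on; the fingertips stand 173 mm ahead of it and the grasp point (between the pads) lies 155 mm ahead of it; z points along the fingers, y is the line along which they close (so a half turn about z gives the same grasp; the last joint's range is limited). The gripper opens to 85 mm and grips with 20 to 120 N. Pads are 22 mm wide; open, the fingers measure 114 mm over their backs; the gripper's body (76 mm by 85 mm) begins 54 mm behind the grasp point. The pads swing forward as they close: fully open they stand 13 mm farther back than shut.
Start: joints at [-1.267, 0.15, 1.437, -0, 1.554, -0.134], TCP at [0.244, -0.521, 0.405] pointing down, gripper open.
Joint ranges: [-2.8, 2.8], [-0.68, 2.1], [0.12, 2.68], [-1.39, 4.53], [0.16, 2.79], [-2.81, 2.81]. Speed limits (rad/s): [1.89, 1.89, 2.22, 3.01, 3.01, 3.01].

INTERFACE

Orientations are given as [roll, pitch, yaw] about the fixed x, y, z axes, in that order (R = Rz(yaw) Ry(pitch) Rx(roll)).
In Python, from bench import env gives the robot as it stands. The module is installed in compiled form; this text tells all that it offers.
- The arm moves only by the tool send_rows, never from a script. Its argument "plan" is a list of rows, each a list of 3 entries, a list of its own where there are three numbers: the shift along the tool's x, y, z in cm, then the turn, a rotation vector about the tool's x, y, z in degrees, then the finger opening in cm, from 0 to 8.54. A call has 1 to 10 rows; each row is the pose to reach, as a shift and turn from the pose commanded when the call began, along the tool's axes at that moment; what a row does not reach only later rows make up. A row lasts 1/8 s, in which the tool goes at most 62.5 mm and 10.7 degrees, less where a joint would pass 70% of its speed; a pose out of reach is approached as far as the arm can. A call with a gripper value outside its range is refused whole. The fingers move at their own pace and stop on an object; "newtons" is the grip in N (left out, the last holds). Time passes only in rows, so rows that repeat a pose let the fingers close. It gives the time, the measured TCP pose, the force, the opening and the grip force at its end, in the units of the state.
- env.observe(): the state, without advancing time (a new reading comes with each control period).
- env.read_camera(name): name is "scene" or "top" or "wrist"; returns the picture (384x512x3 uint8, red, green, blue); there is no depth.
- env.camera_params(name): a dict with "camera_matrix" (3x3 intrinsics, pixels), "R" (3x3) and "t" (3): a world point X has camera coordinates R X + t. Camera axes: x right, y down, z forward; pixel columns grow to the right and rows downward; lengths in m; the calibration is good to about 2 mm. A picture is of the moment at which its call begins: read the wrist's pose just before it. camera_params takes no time and is no camera call; for the wrist camera it gives the pose at the moment of the call.
- env.finish_job(): hands the job in; it is judged then, once.
Trained networks look in the newest picture that a camera, given by its name, has taken for a name from the list of things; names that differ only in an ending like _2 or _b are one class to them, and where a whole thing is asked for, a point or a joint stands for the part that bears it (a point fixed in the world has none). Each returns a list of dicts, best first, with "score" (0 to 1); they miss things now and then, are a little off and sometimes report something else, mostly with a low value. They report only what shows in the picture. A call takes as long as a camera call. They do not tell look-alikes from the thing itself.
- env.search_frame(label, camera): "box" ([left, top, width, height] in pixels, round what is visible of it).
The state is a dict: "clock": time; "q": joint angles; "qd": joint speeds; "tau": joint torques, N m; "tcp_pos": TCP position; "tool_rot": TCP orientation; "force": force on the tool from outside, world axes, zero at the start; "torque": the same for the moment, N m; "finger_gap": finger opening in m; "gripper_force": force on a finger pad.
Only numpy, scipy, OpenCV 4.12 (cv2) and the standard library are available. Lean on these libraries where they do the work, as an engineer would, in place of code of your own. Each camera call takes 0.05 s, during which the arm holds its last target. There are 200 camera calls.

## Working session

There is one attempt and no reset: what is moved stays moved. The work goes in short steps, Python scripts to look and compute and a tool call to move; the robot and the scene stay as the last step left them, time stands still between calls to the robot, and variables do not carry over. Pictures are saved under pics/ and viewed, at most 10 in all, crops included, and the job is handed in when it is done.

Besides the shell and the picture viewer there is one more tool, called by a JSON object that holds its "op" and its "data", one argument or row to a line. send_rows: Moves the arm, as the interface text tells. Its arguments: {"type":"object","properties":{"plan":{"type":"array"},"newtons":{"type":"number"}},"required":["plan"]}

```bash
mkdir -p pics; python3 - <<'E'
from bench import env
import cv2,numpy as np
o=env.observe();print(o['clock'],o['tcp_pos'],o['tool_rot'],o['force'])
ims=[]
for c in ['scene','top']:
    im=env.read_camera(c);cv2.imwrite(f'pics/{c}.png',im[:,:,::-1]);
    p=env.camera_params(c);print(c,p)
    for n in ['vial_a_center','gauge','tray','tube_rack','carton']:
        print(n,[(d['box'],round(d['score'],2)) for d in env.search_frame(n,c)])
E
```

```text
0.0 [ 0.24374116 -0.52075159  0.4040807 ] [-3.14041078e+00 -1.71297681e-04  4.37783126e-01] [ 0.70442839 -0.00235831 -0.91774581]
scene {'camera_matrix': array([[481.98873591,   0.        , 254.54081429],
       [  0.        , 481.98873591, 194.0479929 ],
       [  0.        ,   0.        ,   1.        ]]), 'R': array([[ 0.18623719,  0.98229372, -0.02036558],
       [ 0.65243825, -0.13914349, -0.74495867],
       [-0.73460196,  0.12545173, -0.66679969]]), 't': array([-0.13901097, -0.26305837,  1.67470302])}
vial_a_center [([139.2, 231.6, 14.5, 30.7], 0.7)]
gauge [([252.4, 205.5, 89.3, 42.6], 0.97)]
tray [([124.3, 211.3, 86.8, 63.4], 0.6)]
tube_rack [([319.2, 122.0, 61.9, 46.4], 0.83)]
carton [([375.1, 195.0, 60.5, 38.7], 0.58)]
top {'camera_matrix': array([[348.75273266,   0.        , 253.62433538],
       [  0.        , 348.75273266, 193.12801102],
       [  0.        ,   0.        ,   1.        ]]), 'R': array([[-0.01236797, -0.99951903,  0.0284385 ],
       [-0.99819474,  0.01066991, -0.05910514],
       [ 0.05877327, -0.02911817, -0.9978466 ]]), 't': array([0.05527163, 0.50091581, 1.03208613])}
vial_a_center [([296.5, 141.8, 70.1, 74.1], 0.58), ([346.7, 157.0, 14.9, 13.3], 0.56), ([187.0, 147.1, 70.4, 35.5], 0.21)]
gauge [([185.9, 145.7, 78.2, 37.9], 0.57), ([315.3, 151.4, 14.1, 13.2], 0.26)]
tray [([293.6, 140.1, 73.1, 75.3], 0.84)]
tube_rack [([103.5, 253.4, 68.2, 36.1], 0.81)]
carton [([106.0, 147.0, 45.1, 34.1], 0.91), ([346.4, 156.7, 15.7, 14.1], 0.22)]
```

View pics/top.png

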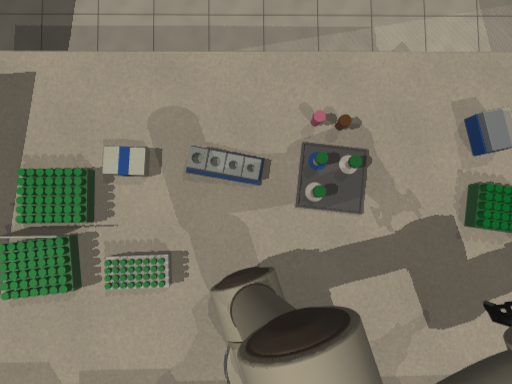

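View pics/scene.png

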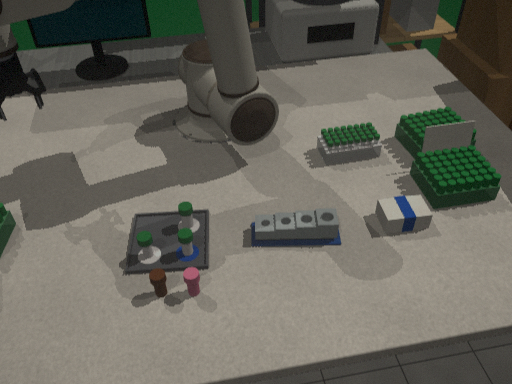

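The top view shows the blue spot's vial at about (320,159), with the white-spot vials at (352,162) and (318,191). The gauge runs from step 4 at (197,157) to step 1 at (253,168). In the scene view the tall end of the gauge is at +y. The pink and brown look-alikes stand clear of the tray.

```bash
cat > h.py <<'E'
from bench import env
import cv2,numpy as np
from scipy.spatial.transform import Rotation as Ro
def pw(p,uv,z):
    K,R,t=p['camera_matrix'],p['R'],p['t']
    d=R.T@np.linalg.inv(K)@np.array([uv[0],uv[1],1.]);c=-R.T@t
    return c+d*(z-c[2])/d[2]
def proj(p,X):
    x=p['camera_matrix']@(p['R']@np.asarray(X)+p['t']);return x[:2]/x[2]
def shift(target,o=None):
    o=o or env.observe();return Ro.from_euler('xyz',o['tool_rot']).inv().apply(np.asarray(target)-o['tcp_pos'])*100
E
python3 - <<'E'
from h import *
p=env.camera_params('top')
for n,uv,z in [('blue',(317,160),.005),('capblue',(321.5,158),.075),('step1',(253,168),.044),('step4',(197,157),.062),('tray',(332,178),.005),('capw1',(355,161.5),.075),('capw2',(319.5,191),.075)]: print(n,pw(p,uv,z))
w=env.camera_params('wrist');o=env.observe()
R=Ro.from_euler('xyz',o['tool_rot']).as_matrix()
c=-w['R'].T@w['t'];print('cam in tool',R.T@(c-o['tcp_pos']),'\n',R.T@w['R'].T,w['camera_matrix'][0])
print(shift([.56,-.14,.40]))
E
```

```text
blue [ 0.60147448 -0.14593652  0.005     ]
capblue [ 0.59639467 -0.14398226  0.075     ]
step1 [0.57341768 0.05128228 0.044     ]
step4 [0.60414951 0.21195495 0.062     ]
tray [ 0.54575582 -0.19070502  0.005     ]
capw1 [ 0.58554378 -0.24024338  0.075     ]
capw2 [ 0.50198308 -0.13600413  0.075     ]
cam in tool [0.08427952 0.00014402 0.03024138] 
 [[-1.19562010e-04 -9.45167168e-01 -3.26586912e-01]
 [ 9.99999950e-01 -1.74546939e-05 -3.15580315e-04]
 [ 2.92575678e-04 -3.26586933e-01  9.45167122e-01]] [272.11285325   0.         249.9595761 ]
[ 44.78392052 -21.07657336   0.46952639]
```

```bash
python3 -c "
from h import *
print(shift([.59,-.03,.40]))"
```

```text
[ 52.16472075 -29.76701561   0.47073362]
```

{"op": "send_rows", "data": {
  "plan": [
    [[5, -3, 0], [0, 0, 0], 8],
    [[10, -6, 0], [0, 0, 0], 8],
    [[16, -9, 0], [0, 0, 0], 8],
    [[21, -12, 0], [0, 0, 0], 8],
    [[26, -15, 0], [0, 0, 0], 8],
    [[31, -18, 0], [0, 0, 0], 8],
    [[37, -21, 0], [0, 0, 0], 8],
    [[42, -24, 0], [0, 0, 0], 8],
    [[47, -27, 0], [0, 0, 0], 8],
    [[52, -30, 0], [0, 0, 0], 8]
  ]
}}

```text
clock: 1.85
tcp_pos: [0.5883, -0.0267, 0.4048]
tool_rot: [3.141, -0.0, 0.438]
force: [0.0, -1.3, -0.1]
finger_gap: 0.0802
gripper_force: 0.0
```

{"op": "send_rows", "data": {
  "plan": [
    [[0, 0, 0], [0, 0, 0], 7],
    [[0, 0, 0], [0, 0, 0], 7],
    [[0, 0, 0], [0, 0, 0], 7]
  ]
}}

```text
clock: 2.22
tcp_pos: [0.5871, -0.0296, 0.4049]
tool_rot: [3.141, -0.0, 0.437]
force: [-0.2, -0.2, 0.4]
finger_gap: 0.0701
gripper_force: 0.0
```

```bash
cat > look.py <<'E'
from h import *
import sys
o=env.observe();p=env.camera_params('wrist');im=env.read_camera('wrist')
cv2.imwrite(f'pics/{sys.argv[1]}.png',im[:,:,::-1]);np.savez(f'pics/{sys.argv[1]}.npz',**p)
print(o['clock'],o['tcp_pos'],o['tool_rot'],o['force'],o['finger_gap'])
for n in sys.argv[2:]: print(n,[(d['box'],round(d['score'],2)) for d in env.search_frame(n,'wrist')])
E
python3 look.py w1 vial_a_center gauge tray step1
```

```text
2.225 [ 0.58710128 -0.02956679  0.40489874] [ 3.14141627e+00 -1.00023394e-04  4.36541697e-01] [-0.16281792 -0.24805706  0.42985697] 0.07009880623692562
vial_a_center [([370.1, 215.0, 48.0, 46.8], 0.75)]
gauge [([10.4, 22.6, 213.7, 160.1], 0.58)]
tray [([243.9, 141.7, 185.1, 148.7], 0.75)]
step1 [([11.0, 24.0, 200.5, 158.6], 0.78)]
```

View pics/w1.png

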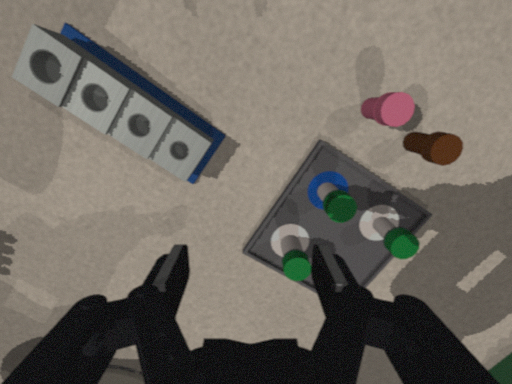

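The wrist view shows socket mouths at about (179,150), (139,125), (96,97) and (46,66), for steps 1 to 4. The blue-spot vial's cap is near (340,205). I'll refine both.

```bash
python3 - <<'E'
from h import *
im=cv2.imread('pics/w1.png');p=dict(np.load('pics/w1.npz'))
a=cv2.resize(im[20:190,5:235],None,fx=3.4,fy=3.4,interpolation=cv2.INTER_CUBIC);cv2.imwrite('pics/w1c.png',a)
hsv=cv2.cvtColor(im,cv2.COLOR_BGR2HSV);m=cv2.inRange(hsv,(50,120,40),(80,255,255))
n,l,s,c=cv2.connectedComponentsWithStats(m)
for i in range(1,n):
    if s[i,4]>200: print(s[i],c[i])
uv=np.array([(179,150),(139,125),(96,97),(46,66)]);z=[.044,.05,.056,.062]
for u,zz in zip(uv,z): print(pw(p,u,zz))
print(pw(p,(340,205),.075))
E
```

```text
[324 191  33  31 764] [339.76832461 206.15968586]
[384 228  34  30 753] [400.96281541 242.90836653]
[283 251  29  30 671] [296.25782414 265.60655738]
[0.57659388 0.06059657 0.044     ]
[0.58587727 0.11161731 0.05      ]
[0.59611525 0.16162799 0.056     ]
[0.60527625 0.21378025 0.062     ]
[ 0.6038876  -0.13899979  0.075     ]
```

View pics/w1c.png

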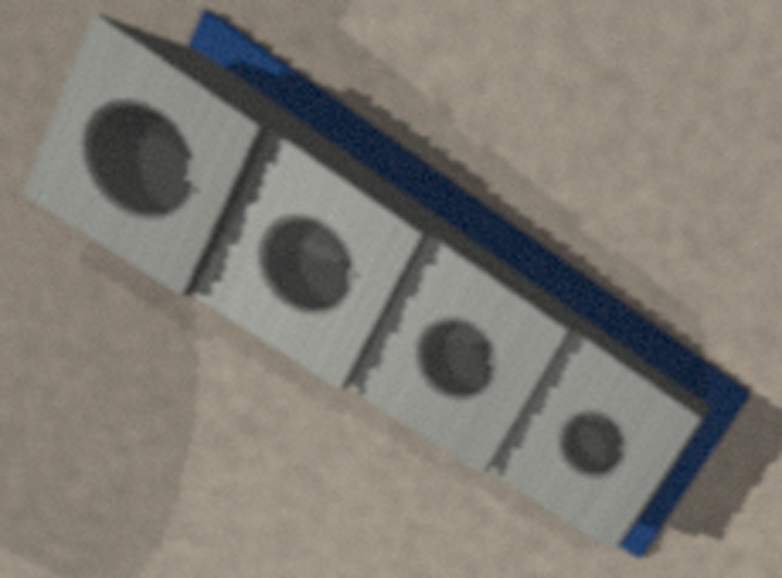

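The crop shows the mouth centres at (179,150), (139,125), (95,97) and (45,66). They lie 52 mm apart, with the gauge yawed about -10.5°. Next I'll hover over the vial.

```bash
python3 -c "
from h import *
print(shift([.602,-.140,.30]))"
```

```text
[-3.36110451 10.66044465 10.48989533]
```

{"op": "send_rows", "data": {
  "plan": [
    [[-1, 3, 3], [0, 0, 0], 7],
    [[-2, 6, 6], [0, 0, 0], 7],
    [[-3, 9, 9], [0, 0, 0], 7],
    [[-3.4, 10.7, 10.5], [0, 0, 0], 7],
    [[-3.4, 10.7, 10.5], [0, 0, 0], 7],
    [[-3.4, 10.7, 10.5], [0, 0, 0], 7],
    [[-3.4, 10.7, 10.5], [0, 0, 0], 7]
  ]
}}

```text
clock: 3.35
tcp_pos: [0.6022, -0.1391, 0.3008]
tool_rot: [3.141, -0.001, 0.439]
force: [-0.1, 1.3, -0.4]
finger_gap: 0.0697
gripper_force: 0.0
```

```bash
python3 look.py w2; cat > cap.py <<'E'
from h import *
import sys
im=cv2.imread(f'pics/{sys.argv[1]}.png');p=dict(np.load(f'pics/{sys.argv[1]}.npz'))
hsv=cv2.cvtColor(im,cv2.COLOR_BGR2HSV);m=cv2.inRange(hsv,(50,110,30),(80,255,255))
n,l,s,c=cv2.connectedComponentsWithStats(m)
for i in range(1,n):
    if s[i,4]>200: print(s[i],c[i],np.median(hsv[l==i],axis=0))
E
python3 cap.py w2
```

```text
3.35 [ 0.60224435 -0.13912539  0.30084383] [ 3.14065974e+00 -1.20592797e-03  4.38693052e-01] [-0.11920478  1.31114302 -0.43354303] 0.06967981469151148
[ 231  192   45   48 1695] [253.21651917 215.80294985] [ 68. 181. 110.]
[334 246  39  42 847] [356.41676505 264.57969303] [ 68. 181.  77.]
[ 179  277   42   45 1443] [199.97227997 299.45945946] [ 69. 185. 114.]
```

View pics/w2.png

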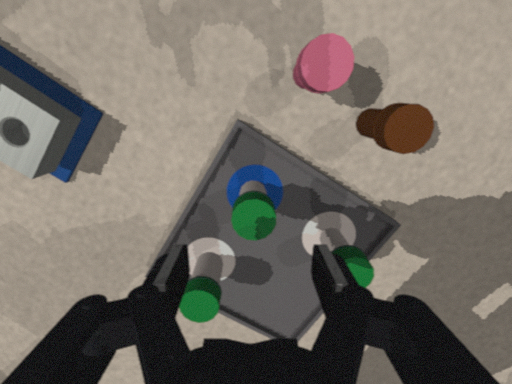

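The cap of the blue-spot vial is at (253,217), centred between the fingers, and both neighbours are visible. I'll fit the cap's silhouette.

```bash
cat >> h.py <<'E'
from scipy.optimize import least_squares
def capbox(p,x,y,zt):
    a=np.linspace(0,2*np.pi,120)
    P=[proj(p,[x+.018*np.cos(t),y+.018*np.sin(t),z]) for t in a for z in (zt,zt-.02)]
    P=np.array(P);return np.r_[P.min(0),P.max(0)]
def capfit(p,box,zt,x0):
    b=np.r_[box[0],box[1],box[0]+box[2]-1,box[1]+box[3]-1]
    r=least_squares(lambda v:capbox(p,*v,zt)-b,x0,x_scale=.01);return r.x,r.fun
E
python3 - <<'E'
from h import *
p=dict(np.load('pics/w2.npz'))
print(capfit(p,[231,192,45,48],.075,[.6,-.14]))
print(capfit(dict(np.load('pics/w1.npz')),[324,191,33,31],.075,[.6,-.14]))
x,_=capfit(p,[231,192,45,48],.075,[.6,-.14])
print(shift([x[0],x[1],.22]), proj(p,[.602,-.139,.146]))
# step1 from w2
print(pw(p,(15,131),.044))
E
```

```text
(array([ 0.60020356, -0.14301842]), array([-0.93161519, -1.49528111,  0.93146557,  1.60401155]))
(array([ 0.60062272, -0.14379485]), array([-1.4481012 , -1.68545152,  1.36211096,  1.78578017]))
[-0.35224433  0.25362174  8.07311626] [249.12158408 269.06963156]
[0.57715169 0.0601011  0.044     ]
```

{"op": "send_rows", "data": {
  "plan": [
    [[-0.35, 0.25, 3], [0, 0, 0], 7],
    [[-0.35, 0.25, 5.5], [0, 0, 0], 7],
    [[-0.35, 0.25, 7.5], [0, 0, 0], 7],
    [[-0.35, 0.25, 8.3], [0, 0, 0], 7],
    [[-0.35, 0.25, 8.3], [0, 0, 0], 7],
    [[-0.35, 0.25, 8.3], [0, 0, 0], 7]
  ]
}}

```text
clock: 4.15
tcp_pos: [0.6002, -0.1436, 0.2177]
tool_rot: [3.141, -0.001, 0.438]
force: [0.3, 0.4, -0.2]
finger_gap: 0.0702
gripper_force: 0.0
```

```bash
python3 look.py w3; python3 cap.py w3; python3 - <<'E'
from h import *
p=dict(np.load('pics/w3.npz'));o=env.observe()
R=Ro.from_euler('xyz',o['tool_rot']).as_matrix()
for z in (.13,.145,.155): print(proj(p,o['tcp_pos']+R@[0,0,z]))
E
```

```text
4.15 [ 0.60023883 -0.14362403  0.21773417] [ 3.14071145e+00 -9.75176025e-04  4.37967690e-01] [ 0.30548922  0.41916943 -0.16982296] 0.07019033446239688
[ 214  233   71   79 4376] [249.08363803 272.50891225] [ 68. 174.  75.]
[363 345  40  38 773] [381.46054334 364.48382924] [ 69. 183.  82.]
[249.78930265 300.73253339]
[249.81759471 279.96493886]
[249.83339262 268.36858853]
```

View pics/w3.png

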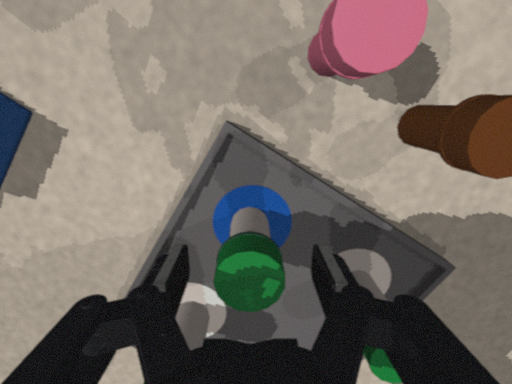

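The cap top is at (249,279), centred between the fingers, with the white-spot vials clear of both. I'll fit it again, then close.

```bash
python3 - <<'E'
from h import *
p=dict(np.load('pics/w3.npz'));x,f=capfit(p,[214,233,71,79],.075,[.6,-.14]);print(x,f,shift([*x,.2177]))
E
```

```text
[ 0.60010875 -0.14342717] [-1.60190348 -1.26392076  1.60486797  1.52876802] [ 0.00041026 -0.02638757  0.00274013]
```

{"op": "send_rows", "data": {
  "newtons": 25,
  "plan": [
    [[0, 0, 0], [0, 0, 0], 4],
    [[0, 0, 0], [0, 0, 0], 3],
    [[0, 0, 0], [0, 0, 0], 3],
    [[0, 0, 0], [0, 0, 0], 3],
    [[0, 0, 0], [0, 0, 0], 3],
    [[0, 0, 0], [0, 0, 0], 3]
  ]
}}

```text
clock: 4.95
tcp_pos: [0.6001, -0.1437, 0.2171]
tool_rot: [3.141, -0.0, 0.438]
force: [-1.0, 0.7, 5.5]
finger_gap: 0.0354
gripper_force: 24.9
```

{"op": "send_rows", "data": {
  "newtons": 40,
  "plan": [
    [[0, 0, -0.5], [0, 0, 0], 3],
    [[0, 0, -2], [0, 0, 0], 3],
    [[0, 0, -4.5], [0, 0, 0], 3],
    [[0, 0, -7], [0, 0, 0], 3],
    [[0, 0, -8], [0, 0, 0], 3],
    [[0, 0, -8], [0, 0, 0], 3]
  ]
}}

```text
clock: 5.7
tcp_pos: [0.6, -0.1437, 0.2973]
tool_rot: [3.141, -0.001, 0.438]
force: [0.2, 0.4, -0.6]
finger_gap: 0.0348
gripper_force: 39.9
```

```bash
python3 look.py w4; python3 cap.py w4; python3 -c "
from h import *
o=env.observe();z=o['tcp_pos'][2]
p=dict(np.load('pics/w4.npz'))
print(shift([.577,.0603,.29]))"
```

```text
5.7 [ 0.59999759 -0.14366772  0.29729225] [ 3.14090532e+00 -7.98449417e-04  4.37808996e-01] [ 0.24993075  0.36149332 -0.63639319] 0.0348465510344024
[ 214  232   73   80 4496] [249.92215302 272.70551601] [ 68. 172.  72.]
[ 324  244   48   47 1560] [347.21666667 266.23076923] [ 69. 182.  92.]
[  6.57423429 -19.43665267   0.63737368]
```

View pics/w4.png

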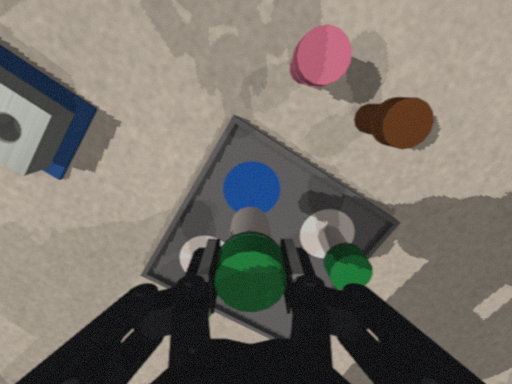

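The vial is held, the blue spot is empty, and the cap sits in the tool as before (box 214,232,73,80). Next I'll go above step 1.

{"op": "send_rows", "data": {
  "plan": [
    [[1, -3, 0], [0, 0, 0], 3],
    [[2.5, -7.5, 0], [0, 0, 0], 3],
    [[4, -12, 0], [0, 0, 0], 3],
    [[5.5, -16.5, 0], [0, 0, 0], 3],
    [[6.4, -19, 0], [0, 0, 0], 3],
    [[6.57, -19.44, 0], [0, 0, 0], 3],
    [[6.57, -19.44, 0], [0, 0, 0], 3],
    [[6.57, -19.44, 0], [0, 0, 0], 3]
  ]
}}

```text
clock: 6.75
tcp_pos: [0.5772, 0.0593, 0.2964]
tool_rot: [-3.141, 0.0, 0.437]
force: [0.6, 0.2, -0.2]
finger_gap: 0.035
gripper_force: 40.0
```

```bash
python3 look.py w5; python3 - <<'E'
from h import *
im=cv2.imread('pics/w5.png');p=dict(np.load('pics/w5.npz'))
import math
# predicted geometry overlay
g=np.array([.5911,.1370]);y=np.array([.0287,.1532]);y/=np.linalg.norm(y);x=np.array([y[1],-y[0]])
for k in range(4):
    for (r) in ((.011,.0125,.014,.0155)[k],):
        z=.044+.006*k
        a=np.linspace(0,2*np.pi,40)
        c=g+y*(-.078+.052*k);print(c)
        P=np.array([proj(p,[*(c+(r+.0015)*np.array([np.cos(t),np.sin(t)])),z]) for t in a])
        cv2.polylines(im,[P.astype(int)],True,(0,0,255),1)
        Q=np.array([proj(p,[*(c+x*sx*.03+y*sy*.026),z]) for sx,sy in((1,1),(1,-1),(-1,-1),(-1,1))])
        cv2.polylines(im,[Q.astype(int)],True,(0,255,255),1)
cv2.imwrite('pics/w5o.png',cv2.resize(im,None,fx=1.5,fy=1.5))
E
```

```text
6.75 [0.57719834 0.05932965 0.29636045] [-3.14139903e+00  4.90961700e-04  4.36827324e-01] [ 0.55732045  0.15163644 -0.21288843] 0.03497219339838568
[0.57673758 0.0603337 ]
[0.58631253 0.11144457]
[0.59588747 0.16255543]
[0.60546242 0.2136663 ]
```

View pics/w5o.png

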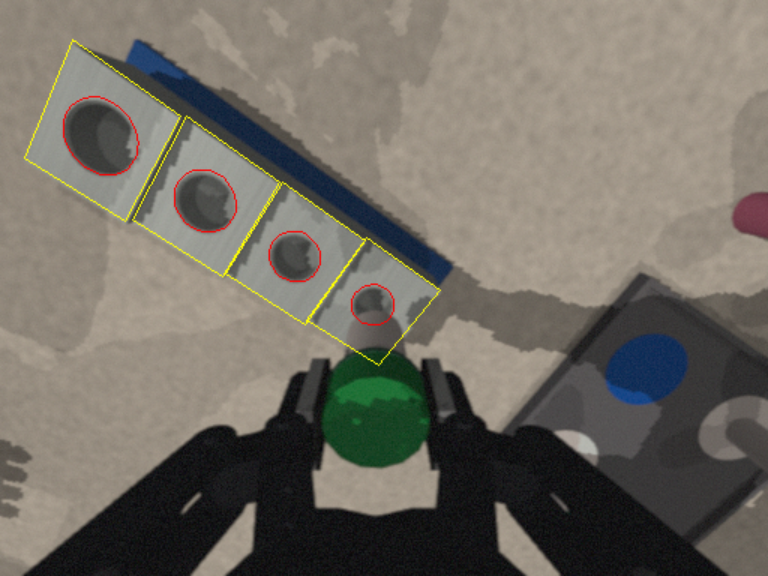

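The model overlay matches the gauge to within about a pixel. I'll lower the vial gently on step 1.

```bash
python3 -c "
from h import *
print(shift([.5767,.0603,.2575]))"
```

```text
[-1.25429375e-03 -1.11007853e-01  3.89455743e+00]
```

{"op": "send_rows", "data": {
  "plan": [
    [[0, 0, 1.5], [0, 0, 0], 3],
    [[0, 0, 2.8], [0, 0, 0], 3],
    [[0, 0, 3.6], [0, 0, 0], 3],
    [[0, 0, 3.9], [0, 0, 0], 3],
    [[0, 0, 3.9], [0, 0, 0], 3],
    [[0, 0, 3.9], [0, 0, 0], 3]
  ]
}}

```text
clock: 7.55
tcp_pos: [0.5772, 0.0603, 0.2581]
tool_rot: [3.141, -0.001, 0.438]
force: [-0.1, -1.0, -0.3]
finger_gap: 0.0348
gripper_force: 40.0
```

```bash
python3 look.py w6;python3 cap.py w6; python3 -c "
from h import *
print(shift([.5767,.0603,.2575]))"
```

```text
7.55 [0.57718516 0.06027708 0.25811454] [ 3.14140463e+00 -6.17193412e-04  4.37868964e-01] [-0.14474082 -0.99414155 -0.34991038] 0.034785615157856616
[ 214  233   73   78 4457] [249.96522324 272.49876599] [ 68. 171.  68.]
[-0.04144846 -0.0205749   0.06298418]
```

{"op": "send_rows", "data": {
  "plan": [
    [[-0.03, 0, 0.1], [0, 0, 0], 3],
    [[-0.04, 0, 0.2], [0, 0, 0], 3],
    [[-0.04, 0, 0.25], [0, 0, 0], 3],
    [[-0.04, 0, 0.25], [0, 0, 0], 3]
  ]
}}

```text
clock: 8.1
tcp_pos: [0.5767, 0.0601, 0.2554]
tool_rot: [3.142, -0.0, 0.438]
force: [-1.0, 0.1, 3.4]
finger_gap: 0.035
gripper_force: 40.1
```

{"op": "send_rows", "data": {
  "plan": [
    [[0, 0, 0.05], [0, 0, 0], 3],
    [[0, 0, 0.1], [0, 0, 0], 3],
    [[0, 0, 0.1], [0, 0, 0], 3]
  ]
}}

```text
clock: 8.48
tcp_pos: [0.5768, 0.0601, 0.2545]
tool_rot: [3.142, -0.0, 0.438]
force: [-0.7, 0.3, 6.3]
finger_gap: 0.0349
gripper_force: 40.4
```

Step 1 refuses the vial: contact was at the expected height, with 6 N and no entry. Next is step 2.

{"op": "send_rows", "data": {
  "plan": [
    [[0, 0, -1.2], [0, 0, 0], 3],
    [[0.2, -0.3, -2.2], [0, 0, 0], 3],
    [[1.2, -1.7, -2.2], [0, 0, 0], 3],
    [[2.4, -3.4, -2.2], [0, 0, 0], 3],
    [[3.04, -4.22, -2.0], [0, 0, 0], 3],
    [[3.04, -4.22, -1.4], [0, 0, 0], 3],
    [[3.04, -4.22, -1.1], [0, 0, 0], 3],
    [[3.04, -4.22, -1.1], [0, 0, 0], 3],
    [[3.04, -4.22, -1.1], [0, 0, 0], 3]
  ]
}}

```text
clock: 9.6
tcp_pos: [0.5864, 0.1108, 0.2653]
tool_rot: [-3.142, -0.0, 0.437]
force: [-0.0, -1.4, -0.5]
finger_gap: 0.035
gripper_force: 39.9
```

```bash
python3 -c "
from h import *
o=env.observe();print(o['force'])
print(shift([.5863,.1114,.2625]))"
```

```text
[-0.04371876 -1.36764285 -0.47083814]
[ 0.01765762 -0.05442329  0.28203614]
```

{"op": "send_rows", "data": {
  "plan": [
    [[0.02, -0.03, 0.15], [0, 0, 0], 3],
    [[0.02, -0.03, 0.28], [0, 0, 0], 3],
    [[0.02, -0.03, 0.36], [0, 0, 0], 3],
    [[0.02, -0.03, 0.36], [0, 0, 0], 3],
    [[0.02, -0.03, 0.36], [0, 0, 0], 3]
  ]
}}

```text
clock: 10.22
tcp_pos: [0.5864, 0.1115, 0.2617]
tool_rot: [-3.142, -0.0, 0.438]
force: [-0.8, -1.8, 2.0]
finger_gap: 0.0349
gripper_force: 40.0
```

{"op": "send_rows", "data": {
  "plan": [
    [[0, 0, 0.05], [0, 0, 0], 3],
    [[0, 0, 0.1], [0, 0, 0], 3],
    [[0, 0, 0.1], [0, 0, 0], 3]
  ]
}}

```text
clock: 10.6
tcp_pos: [0.5864, 0.1115, 0.2608]
tool_rot: [3.142, -0.0, 0.438]
force: [-1.0, -1.0, 5.5]
finger_gap: 0.0346
gripper_force: 40.2
```

Step 2 refuses it too, with 5.5 N and no drop. Next is step 3.

{"op": "send_rows", "data": {
  "plan": [
    [[0, 0, -1.2], [0, 0, 0], 3],
    [[0.2, -0.3, -2.2], [0, 0, 0], 3],
    [[1.2, -1.7, -2.2], [0, 0, 0], 3],
    [[2.4, -3.4, -2.2], [0, 0, 0], 3],
    [[3.03, -4.22, -2.0], [0, 0, 0], 3],
    [[3.03, -4.22, -1.4], [0, 0, 0], 3],
    [[3.03, -4.22, -1.1], [0, 0, 0], 3],
    [[3.03, -4.22, -1.1], [0, 0, 0], 3],
    [[3.03, -4.22, -1.1], [0, 0, 0], 3]
  ]
}}

```text
clock: 11.72
tcp_pos: [0.596, 0.1623, 0.2718]
tool_rot: [3.142, -0.0, 0.437]
force: [-0.1, 0.3, -0.9]
finger_gap: 0.0349
gripper_force: 40.0
```

```bash
python3 -c "
from h import *
o=env.observe();print(o['force'])
print(shift([.5959,.1625,.2685]))"
```

```text
[-0.09711669  0.2811903  -0.93104678]
[-1.12859913e-04 -2.66175350e-02  3.30448180e-01]
```

{"op": "send_rows", "data": {
  "plan": [
    [[0, 0, 0.15], [0, 0, 0], 3],
    [[0, 0, 0.3], [0, 0, 0], 3],
    [[0, 0, 0.4], [0, 0, 0], 3],
    [[0, 0, 0.4], [0, 0, 0], 3],
    [[0, 0, 0.4], [0, 0, 0], 3]
  ]
}}

```text
clock: 12.35
tcp_pos: [0.596, 0.1626, 0.2677]
tool_rot: [-3.141, -0.0, 0.438]
force: [0.8, 1.0, -1.3]
finger_gap: 0.0348
gripper_force: 40.0
```

{"op": "send_rows", "data": {
  "plan": [
    [[0, 0, 0.05], [0, 0, 0], 3],
    [[0, 0, 0.1], [0, 0, 0], 3],
    [[0, 0, 0.1], [0, 0, 0], 3]
  ]
}}

```text
clock: 12.72
tcp_pos: [0.596, 0.1626, 0.2668]
tool_rot: [-3.142, -0.0, 0.438]
force: [-1.6, 0.0, 1.1]
finger_gap: 0.0343
gripper_force: 40.0
```

{"op": "send_rows", "data": {
  "plan": [
    [[0, 0, 0.05], [0, 0, 0], 3],
    [[0, 0, 0.1], [0, 0, 0], 3],
    [[0, 0, 0.1], [0, 0, 0], 3],
    [[0, 0, 0.1], [0, 0, 0], 3]
  ]
}}

```text
clock: 13.22
tcp_pos: [0.596, 0.1626, 0.2658]
tool_rot: [-3.142, -0.0, 0.438]
force: [-1.6, -0.6, 5.6]
finger_gap: 0.035
gripper_force: 40.3
```

Contact here began about 1 mm below the mouth, so it is either chamfer on chamfer or a small misalignment. I'll check the body diameter in a stored picture and then probe sideways.

```bash
python3 - <<'E'
from h import *
for n,zf,c in (('w4',.0852,(.6,-.1436)),('w3',.005,(.6001,-.1434))):
    im=cv2.imread(f'pics/{n}.png');p=dict(np.load(f'pics/{n}.npz'))
    rows={'w4':(214,220,226),'w3':(214,220,226)}[n]
    for r in rows:
        print(n,r,im[r,218:284:1].astype(int).max(1).tolist())
    a=np.linspace(0,2*np.pi,720)
    for d in (.024,.027,.030):
        P=np.concatenate([[proj(p,[c[0]+d/2*np.cos(t),c[1]+d/2*np.sin(t),z]) for t in a] for z in np.linspace(zf+.0015,zf+.05,60)])
        print(d,[(r,*np.round([P[abs(P[:,1]-r)<1,0].min(),P[abs(P[:,1]-r)<1,0].max()],1)) for r in rows if (abs(P[:,1]-r)<1).any()], P[:,1].min())
E
```

```text
w4 214 [90, 94, 99, 93, 95, 95, 96, 92, 95, 96, 96, 94, 92, 96, 94, 102, 112, 123, 123, 129, 122, 122, 123, 121, 118, 113, 117, 111, 107, 105, 109, 102, 101, 98, 95, 92, 90, 89, 90, 86, 87, 87, 88, 86, 91, 84, 89, 93, 94, 95, 94, 95, 97, 98, 92, 96, 97, 94, 93, 91, 94, 97, 94, 95, 94, 96]
w4 220 [94, 88, 91, 96, 95, 93, 97, 98, 92, 93, 95, 91, 95, 106, 120, 131, 129, 129, 122, 128, 122, 120, 118, 117, 114, 107, 108, 109, 108, 104, 105, 102, 101, 96, 93, 90, 93, 89, 87, 92, 84, 86, 90, 87, 85, 89, 88, 90, 86, 90, 93, 91, 95, 95, 96, 97, 97, 97, 95, 96, 96, 94, 97, 96, 92, 97]
w4 226 [99, 97, 95, 95, 95, 95, 91, 94, 94, 94, 93, 99, 113, 121, 130, 134, 129, 128, 125, 122, 123, 116, 120, 112, 111, 109, 108, 108, 104, 102, 99, 98, 94, 97, 99, 93, 92, 89, 87, 89, 87, 89, 90, 88, 84, 90, 84, 82, 87, 84, 87, 89, 96, 97, 94, 93, 96, 97, 97, 94, 93, 97, 96, 97, 92, 96]
0.024 [(214, np.float64(236.3), np.float64(262.8)), (220, np.float64(233.4), np.float64(265.7)), (226, np.float64(232.5), np.float64(266.6))] 208.89729361809142
0.027 [(214, np.float64(233.8), np.float64(265.3)), (220, np.float6
[... 954 characters left out ...]
, 129, 126, 121, 125, 122, 121, 119, 113, 115, 111, 111, 106, 104, 102, 98, 98, 95, 97, 92, 96, 94, 93, 92, 90, 90, 89, 89, 85, 91, 95, 87, 90, 86, 88, 88, 93, 96, 101, 101, 98, 96, 101, 94, 100, 103, 97, 99, 99, 98, 99]
0.024 [(214, np.float64(235.8), np.float64(262.6)), (220, np.float64(233.1), np.float64(265.4)), (226, np.float64(232.2), np.float64(266.2))] 208.6977765132236
0.027 [(214, np.float64(233.3), np.float64(265.1)), (220, np.float64(231.0), np.float64(267.5)), (226, np.float64(230.0), np.float64(268.4))] 206.7446863280557
0.03 [(214, np.float64(230.9), np.float64(267.5)), (220, np.float64(228.9), np.float64(269.6)), (226, np.float64(227.8), np.float64(270.6))] 204.78175097709993
```

The body edges fit 27 mm (width 36.5 to 39 px), so it should enter step 3, and I am probably about 2 mm off centre. I'll raise it 1 cm and look from close by.

{"op": "send_rows", "data": {
  "plan": [
    [[0, 0, -0.6], [0, 0, 0], 3],
    [[0, 0, -1.5], [0, 0, 0], 3],
    [[0, 0, -1.5], [0, 0, 0], 3],
    [[0, 0, -1.5], [0, 0, 0], 3]
  ]
}}

```text
clock: 13.72
tcp_pos: [0.5959, 0.1626, 0.2806]
tool_rot: [-3.141, 0.0, 0.438]
force: [-0.4, 0.2, -0.9]
finger_gap: 0.0348
gripper_force: 40.0
```

```bash
python3 look.py w7; python3 - <<'E'
from h import *
im=cv2.imread('pics/w7.png');p=dict(np.load('pics/w7.npz'));o=env.observe()
S=5;x0,y0=180,160
im=cv2.resize(im[y0:y0+110,x0:x0+150],None,fx=S,fy=S,interpolation=cv2.INTER_CUBIC)
im=cv2.convertScaleAbs(im,alpha=1.6)
a=np.linspace(0,2*np.pi,60)
def ring(c,r,z,col):
    P=np.array([(proj(p,[c[0]+r*np.cos(t),c[1]+r*np.sin(t),z])-[x0,y0]+.5)*S for t in a]);cv2.polylines(im,[P.astype(int)],True,col,1)
ring((.59589,.16256),.0155,.056,(0,0,255));ring((.59589,.16256),.014,.0545,(0,0,255))
T=o['tcp_pos'];zf=T[2]-.2121
ring(T,.0135,zf+.0015,(0,255,255));ring(T,.012,zf,(0,255,255))
cv2.imwrite('pics/w7o.png',im)
E
```

```text
13.725 [0.59591444 0.16261212 0.28056498] [-3.14146828e+00  2.29613612e-05  4.37821416e-01] [-0.42068402  0.19834823 -0.91989906] 0.03480869843532075
```

View pics/w7o.png

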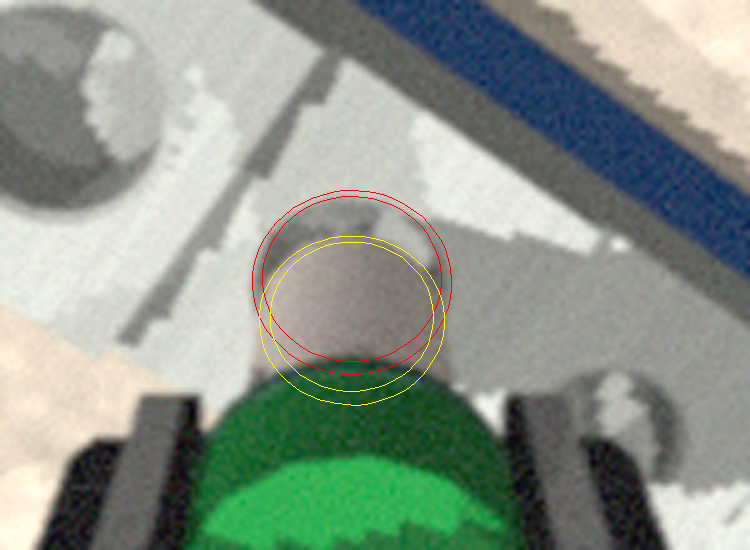

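The yellow predicted foot matches the picture, at (352,240) in the crop. The socket's dark edge at (350,207) lies slightly below the red ring, and the wall pushed the vial toward tool -x, so I'll shift about 1.7 mm toward -x.

{"op": "send_rows", "data": {
  "plan": [
    [[-0.17, 0, 0.6], [0, 0, 0], 3],
    [[-0.17, 0, 1.1], [0, 0, 0], 3],
    [[-0.17, 0, 1.3], [0, 0, 0], 3],
    [[-0.17, 0, 1.4], [0, 0, 0], 3],
    [[-0.17, 0, 1.4], [0, 0, 0], 3]
  ]
}}

```text
clock: 14.4
tcp_pos: [0.5944, 0.1619, 0.2666]
tool_rot: [-3.141, 0.0, 0.438]
force: [-0.5, -1.4, -0.4]
finger_gap: 0.0349
gripper_force: 40.0
```

{"op": "send_rows", "data": {
  "plan": [
    [[0, 0, 0.05], [0, 0, 0], 3],
    [[0, 0, 0.1], [0, 0, 0], 3],
    [[0, 0, 0.1], [0, 0, 0], 3]
  ]
}}

```text
clock: 14.78
tcp_pos: [0.5944, 0.1619, 0.2656]
tool_rot: [-3.141, -0.0, 0.438]
force: [0.0, 0.5, -0.3]
finger_gap: 0.035
gripper_force: 40.0
```

{"op": "send_rows", "data": {
  "plan": [
    [[0, 0, 0.05], [0, 0, 0], 3],
    [[0, 0, 0.1], [0, 0, 0], 3],
    [[0, 0, 0.15], [0, 0, 0], 3],
    [[0, 0, 0.15], [0, 0, 0], 3],
    [[0, 0, 0.15], [0, 0, 0], 3]
  ]
}}

```text
clock: 15.4
tcp_pos: [0.5944, 0.1619, 0.2641]
tool_rot: [-3.141, -0.0, 0.438]
force: [0.5, -0.2, -0.4]
finger_gap: 0.035
gripper_force: 40.0
```

It has entered and is past the chamfer with no force. I'll keep lowering.

{"op": "send_rows", "data": {
  "plan": [
    [[0, 0, 0.1], [0, 0, 0], 3],
    [[0, 0, 0.2], [0, 0, 0], 3],
    [[0, 0, 0.3], [0, 0, 0], 3],
    [[0, 0, 0.4], [0, 0, 0], 3],
    [[0, 0, 0.4], [0, 0, 0], 3]
  ]
}}

```text
clock: 16.02
tcp_pos: [0.5944, 0.1619, 0.26]
tool_rot: [-3.141, 0.0, 0.438]
force: [0.4, 0.6, -0.0]
finger_gap: 0.0349
gripper_force: 40.0
```

{"op": "send_rows", "data": {
  "plan": [
    [[0, 0, 0.1], [0, 0, 0], 3],
    [[0, 0, 0.2], [0, 0, 0], 3],
    [[0, 0, 0.3], [0, 0, 0], 3],
    [[0, 0, 0.4], [0, 0, 0], 3],
    [[0, 0, 0.4], [0, 0, 0], 3]
  ]
}}

```text
clock: 16.65
tcp_pos: [0.5944, 0.1619, 0.256]
tool_rot: [-3.141, 0.0, 0.438]
force: [0.1, -0.0, 0.1]
finger_gap: 0.0351
gripper_force: 40.0
```

{"op": "send_rows", "data": {
  "plan": [
    [[0, 0, 0.2], [0, 0, 0], 3],
    [[0, 0, 0.4], [0, 0, 0], 3],
    [[0, 0, 0.6], [0, 0, 0], 3],
    [[0, 0, 0.8], [0, 0, 0], 3],
    [[0, 0, 0.85], [0, 0, 0], 3],
    [[0, 0, 0.85], [0, 0, 0], 3]
  ]
}}

```text
clock: 17.4
tcp_pos: [0.5944, 0.1619, 0.2476]
tool_rot: [-3.141, 0.0, 0.438]
force: [0.5, -0.5, -0.0]
finger_gap: 0.0348
gripper_force: 40.0
```

{"op": "send_rows", "data": {
  "plan": [
    [[0, 0, 0.05], [0, 0, 0], 3],
    [[0, 0, 0.1], [0, 0, 0], 3],
    [[0, 0, 0.15], [0, 0, 0], 3],
    [[0, 0, 0.2], [0, 0, 0], 3],
    [[0, 0, 0.2], [0, 0, 0], 3]
  ]
}}

```text
clock: 18.02
tcp_pos: [0.5944, 0.1619, 0.2458]
tool_rot: [-3.142, -0.0, 0.438]
force: [0.6, 1.0, 2.4]
finger_gap: 0.035
gripper_force: 40.0
```

Bottomed out exactly where expected, at TCP z 0.246. Release and retreat.

{"op": "send_rows", "data": {
  "plan": [
    [[0, 0, 0], [0, 0, 0], 5],
    [[0, 0, 0], [0, 0, 0], 7],
    [[0, 0, 0], [0, 0, 0], 7],
    [[0, 0, 0], [0, 0, 0], 7],
    [[0, 0, 0], [0, 0, 0], 7]
  ]
}}

```text
clock: 18.65
tcp_pos: [0.5944, 0.1619, 0.2456]
tool_rot: [-3.141, -0.0, 0.438]
force: [0.6, -0.1, 0.5]
finger_gap: 0.0704
gripper_force: 0.0
```

{"op": "send_rows", "data": {
  "plan": [
    [[0, 0, -1], [0, 0, 0], 7],
    [[0, 0, -3], [0, 0, 0], 7],
    [[0, 0, -6], [0, 0, 0], 7],
    [[0, 0, -9], [0, 0, 0], 7],
    [[0, 0, -12], [0, 0, 0], 7],
    [[0, 0, -12], [0, 0, 0], 7],
    [[0, 0, -12], [0, 0, 0], 7]
  ]
}}

```text
clock: 19.52
tcp_pos: [0.5943, 0.1618, 0.3654]
tool_rot: [-3.141, 0.0, 0.438]
force: [-0.7, -0.4, 0.3]
finger_gap: 0.0696
gripper_force: 0.0
```

```bash
python3 look.py w8; python3 cap.py w8; python3 - <<'E'
from h import *
im=env.read_camera('scene')[:,:,::-1]
a=cv2.resize(im[180:290,110:360],None,fx=3,fy=3,interpolation=cv2.INTER_CUBIC)
b=cv2.resize(cv2.imread('pics/w8.png'),(390,292))
cv2.imwrite('pics/f.png',np.vstack([a[:300],np.hstack([b,np.zeros((292,360,3),np.uint8)])]))
E
```

```text
19.525 [0.59428856 0.16184224 0.36540582] [-3.14140992e+00  2.42035465e-04  4.37745178e-01] [-0.66505813 -0.35132686  0.27244095] 0.06957819343648577
[ 231  176   38   41 1231] [249.74086109 196.12510154] [ 68. 184.  99.]
[   0  314   54   55 1507] [ 18.99800929 338.50763106] [ 68. 183.  65.]
```

View pics/f.png

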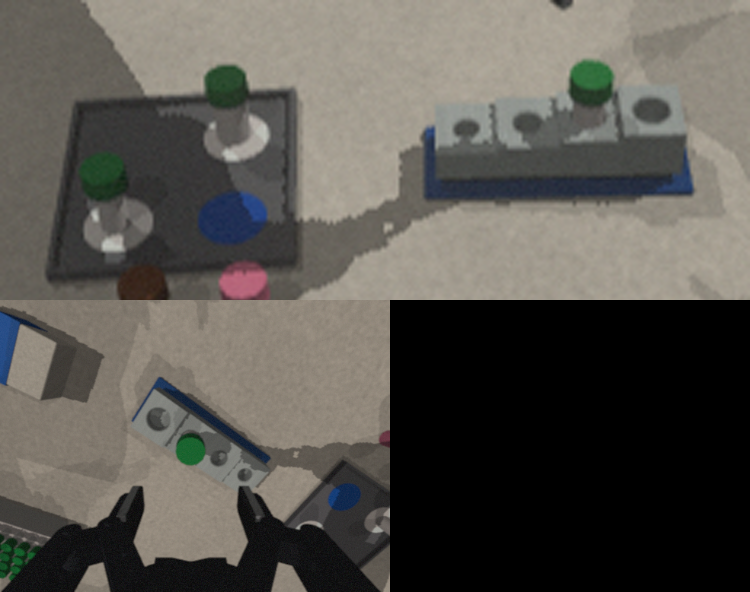

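The vial stands upright and fully seated in step 3, at (591,85). The other two vials are undisturbed, so I'm handing it in.

```bash
python3 -c "
from bench import env
print(env.finish_job())"
```

```text
the job is handed in; nothing more can be done
None
```

The blue-spot vial was refused by steps 1 and 2 at about 6 N, though both tries were probably 1–2 mm off centre. It entered step 3 (28 mm socket) after a small re-centring, so it is the 27 mm vial. It was lowered home and released there, and the job is handed in.

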